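# Square a relay rail on the set-up plate and gauge its height

### The arm

A 6-joint arm with a two-finger parallel gripper is mounted at the origin on the work surface. World frame = base frame: x ahead of the robot, y to its left, z up, the work surface at z = 0. Lengths are in m, angles in rad, forces in N, time in s.
With the tool pointing down it reaches from about 0.35 to 0.85 m from the base axis. Payload 8.1 kg.
Tool frame: the origin (TCP) lies on the centre line of the jaws, within the pads' length; the fingertips stand 22 mm ahead of it and the grasp point (between the pads) lies 3 mm ahead of it; z points along the fingers, y is the line along which they close (so a half turn about z gives the same grasp; the last joint's range is limited). The gripper opens to 93 mm and grips with 3 to 60 N. Pads are 15 mm wide; open, the fingers measure 128 mm over their backs; the gripper's body (75 mm by 188 mm) begins 65 mm behind the grasp point.
Start: joints at [1.112, 0.13, 1.488, -0, 1.523, -0.085], TCP at [0.219, 0.559, 0.241] pointing down, gripper open.
Joint ranges: [-2.96, 2.96], [-0.89, 2.26], [0.02, 2.5], [-1.34, 4.48], [0, 2.73], [-2.66, 2.66]. Speed limits (rad/s): [2.39, 2.39, 2.79, 3.14, 3.14, 3.14].

### API

Orientations are given as a rotation vector (axis times angle).
In Python, from plant import robot, viewer, order gives the robot as it stands (robot), with the cameras (viewer) and the job (order).
- The arm moves only by the tool tcp_steps, called after "Call:" by a JSON object that holds its "method" and its "body". Schema: {"type":"object","properties":{"steps":{"type":"array","items":{"type":"number"},"minItems":5,"maxItems":100},"squeeze":{"type":"number"},"only":{"type":"string"},"quiet":{"type":"boolean"},"lines":{"type":"string"}},"required":["steps"],"additionalProperties":false}. steps is one flat list of numbers that holds 1 to 20 rows one after another, with no inner brackets; each row has 5 numbers: the finger opening in m, then dx, dy, dz in parts of the range, where 1.0 means 0.3 m, then a turn about the tool's z in normalised numbers (1 is 2 rad); each row shifts and turns the commanded pose from where the row before left it, along the tool's axes as they then stand; what a row does not reach is not made up. A row lasts 1/10 s, in which the tool goes at most 0.05 m and 0.15 rad, less where a joint would pass 70% of its speed; a pose out of reach is approached as far as the arm can. The fingers move at their own pace and stop on an object; squeeze is the grip in N (left out, the last holds). Time passes only in rows, so rows that do not move let the fingers close. The tool returns the time, the measured TCP pose, the force, the opening and the grip force at its end. only (a regular expression) keeps the lines of the reply that match it, lines (a string "A,B") keeps lines A to B, and quiet returns only ok. Shift and turn numbers lie between -1 and 1, and a call with a number outside is refused. Input that does not fit is refused with a message, and nothing moves.
- robot.read_state(): the state, without advancing time (a new reading comes with each control period).
- viewer.read_camera(name): name is "scene" or "top" or "wrist"; returns a dict with "image" (420x560x3 uint8, red, green, blue), "fx", "fy", "cx", "cy" (pixels), "R" (3x3) and "t" (3): a world point X has camera coordinates R X + t. Camera axes: x right, y down, z forward; pixel columns grow to the right and rows downward; lengths in m; the calibration is good to about 2 mm. A picture is of the moment at which its call begins. There is no depth.
- order.close_job(): hands the job in; it is judged then, once.
The state is a dict: "t": time; "q": joint angles; "dq": joint speeds; "joint_torque": joint torques, N m; "tool_pos": TCP position; "orientation": TCP orientation; "force": force on the tool from outside, world axes, zero at the start; "wrist_torque": the same for the moment, N m; "opening": finger opening in m; "gripper_force": force on a finger pad.
Only numpy, scipy, OpenCV 4.12 (cv2) and the standard library are available. Lean on these libraries where they do the work, as an engineer would, in place of code of your own. Each camera call takes 0.05 s, during which the arm holds its last target. There are 200 camera calls.

### The job

Push the aluminium rail back until its whole long edge lies flush against the steel fence of the set-up plate, while it is still clear of the red bridge. Then slide it along the fence, under the bridge, until its end is home against the yellow stop, and leave it there flush with the fence. Keep it flat on the plate all the way, do not ram the bridge with it, and leave the other things where they are.

Things in the scene. Friction and masses are not known exactly. Their poses are not given: they have to be found in the camera images.
- plate: Dark steel set-up plate fixed to the bench, 240 (x) x 460 (y) x 8 mm thick; origin at the centre of its underside. Its x points across it to the steel fence on its far side, y along the fence towards the yellow stop, z up. The fence, stop and bridge are fixed on it
- fence_face (a point): Middle of the bottom edge of the fence's face, on the plate's top: 75, 0, 8 mm from the plate's origin. Bright steel fence, straight, along the plate's y for 220 mm either way; its face looks to the plate's -x. 22 mm high above the plate's top, 20 mm thick. Axes as the plate's
- stop_face (a point): Middle of the bottom edge of the yellow stop's face, on the plate's top: 52.5, 190, 8 mm from the plate's origin. The face looks to the plate's -y; the stop spans x 30 to 75 mm in the plate's frame and is 22 mm high
- bridge: Red bridge (height gauge) fixed on the plate; origin and axes coincide with the plate's. In that frame it spans y 105 to 125 mm: a post over the fence, a near post from x 13 to 33 mm (42 mm free width before the fence) and a crossbar from x 13 to 95 mm, 12 mm thick, underside 40 mm above the plate's top
- rail: Loose aluminium bar 30 (x) x 220 (y) x 16 mm lying on the plate, about 0.35 kg, slides at a push of 1 to 4 N; fixed on it an orange relay 24 x 36 mm, to 36 mm above the underside, 65 mm from the middle towards +y. Origin: centre of underside; x faces the fence, y along it, +y end leads. Starts within 21 degrees of parallel, clear of the fence, on the -y side of the bridge
- rail_lead (a point): Point on the rail's +y (leading) end, at its fence-side edge: 15 mm in x, 110 mm in y, 8 mm in z from the rail's origin
- rail_tail (a point): Point on the rail's -y (tail) end, at its fence-side edge: 15 mm in x, -110 mm in y, 8 mm in z from the rail's origin
- setup_block: Loose brass block 25 x 40 x 25 mm on the plate's near left corner, leave alone; origin at the centre of its underside
- screwdriver: Loose screwdriver with a red handle, some 200 mm long and under 35 mm high, lying on the bench beyond the plate's -y edge, leave alone; origin on its underside, x along it towards the tip
- jar: Loose amber glass jar, 52 mm across, 75 mm high, on the bench left of the plate, leave alone; origin under its centre
- can: Loose green can, 56 mm across, 100 mm high, on the bench left of the plate, leave alone; origin under its centre
- spool: Loose copper spool, 60 mm across, 42 mm high, on the bench right of the plate, leave alone; origin under its centre

How it is judged:
By the outcome, as a careful person would: the job done as asked, in the order asked, and still so for the second after the job is handed in, with the robot touching nothing.
It also fails if it takes over 72 s, if anything falls off the work surface, if the arm or the gripper's body presses on something with over 40 N, if the wrist force passes 120 N, or if a joint passes its speed limit or range.

## Working session

There is one attempt and no reset: what is moved stays moved. The work goes in short steps, Python scripts to look and compute and a tool call to move; the robot and the scene stay as the last step left them, time stands still between calls to the robot, and variables do not carry over. Pictures are saved under pics/ and viewed, at most 12 in all, crops included, and the job is handed in when it is done.

```bash
ls; mkdir -p pics; python3 - <<'E'
from plant import robot, viewer, order
import cv2,numpy as np
s=robot.read_state();print(s)
for n in("scene","top"):
    c=viewer.read_camera(n);cv2.imwrite(f"pics/{n}0.png",c["image"][:,:,::-1]);np.save(f"pics/{n}0.npy",c,allow_pickle=True)
    print(n,c["fx"],c["fy"],c["cx"],c["cy"],c["R"],c["t"])
E
```

```text
pics
plant.py
{'t': 0.0, 'q': array([ 1.11159232e+00,  1.31153178e-01,  1.48925856e+00, -9.69846839e-06,
        1.52300239e+00, -8.54142555e-02]), 'dq': array([-2.49325924e-03, -8.48030910e-05,  2.28153358e-03, -6.50672625e-04,
        3.58591591e-04, -5.86050712e-04]), 'joint_torque': array([-1.58404259e-04, -5.59846902e+01, -4.91754019e+01,  7.67990830e-02,
        3.54353024e-02, -1.34267912e-04]), 'tool_pos': array([0.21884521, 0.55810301, 0.23960356]), 'orientation': array([-5.83645144e-01, -3.08641149e+00,  2.75940579e-03]), 'force': array([ 0.65983323, -0.45077906,  0.40189175]), 'wrist_torque': array([ 0.03082935, -0.06418135, -0.04891327]), 'gripper_force': 0.0, 'opening': 0.0929366199543822}
scene 429.12729015095226 429.12729015095226 280.87884785918567 202.72083527261526 [[-5.60218531e-03  9.99976587e-01  3.92944313e-03]
 [ 7.35789959e-01  6.78311449e-03 -6.77175845e-01]
 [-6.77186644e-01 -9.02419768e-04 -7.35810733e-01]] [ 0.07806131 -0.37448595  1.47830612]
top 423.6145172736262 423.6145172736262 276.6224077137954 210.51004787879523 [[-0.01796893 -0.99970612  0.0162726 ]
 [-0.9974515   0.01679971 -0.06934166]
 [ 0.06904791 -0.01747713 -0.99746024]] [-0.06106195  0.57057264  1.33728809]
```

View pics/top0.png

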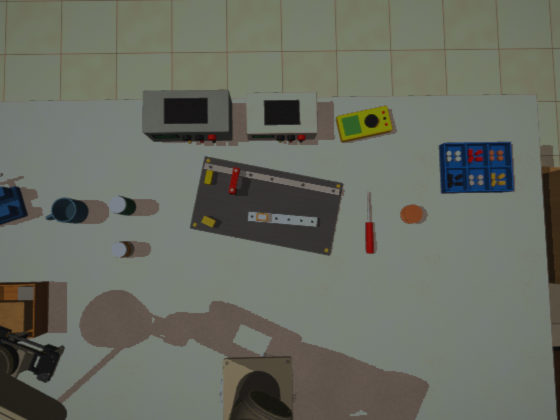

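View pics/scene0.png

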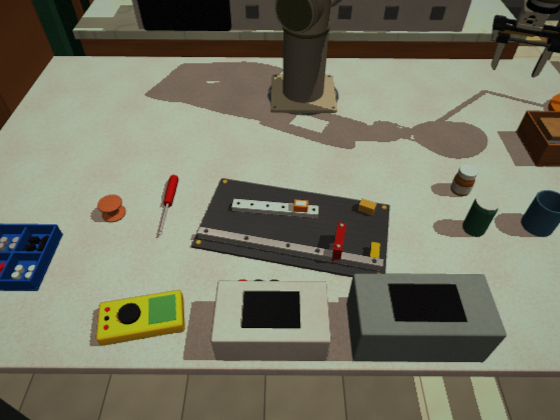

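The top view shows the plate with corners near px (207,157), (342,184), (330,254) and (192,229). The rail runs from (249,216) to (317,222), clear of the fence and right of the red bridge at (235,181). The brass block is at (208,222), and the jar, can, spool and screwdriver are well clear of the plate. Next I'll measure these coarsely.

```bash
cat > h.py <<'E'
import numpy as np,cv2
def ray(c,px,z):
    px=np.atleast_2d(np.asarray(px,float));d=np.c_[(px[:,0]-c["cx"])/c["fx"],(px[:,1]-c["cy"])/c["fy"],np.ones(len(px))]@np.asarray(c["R"])
    o=-np.asarray(c["R"]).T@np.asarray(c["t"]);return o+d*((z-o[2])/d[:,2])[:,None]
def proj(c,X):
    p=np.atleast_2d(X)@np.asarray(c["R"]).T+c["t"];return np.c_[c["fx"]*p[:,0]/p[:,2]+c["cx"],c["fy"]*p[:,1]/p[:,2]+c["cy"]]
def blob(m,near=None):
    cs,_=cv2.findContours(m.astype(np.uint8),cv2.RETR_EXTERNAL,cv2.CHAIN_APPROX_NONE)
    return max(cs,key=cv2.contourArea)
E
python3 - <<'E'
from h import *
for n,box in(("top",(185,150,350,262)),("scene",(188,172,395,278))):
    c=np.load(f"pics/{n}0.npy",allow_pickle=True).item();I=c["image"];x0,y0,x1,y1=box
    hsv=cv2.cvtColor(I,cv2.COLOR_RGB2HSV);roi=np.zeros(I.shape[:2],bool);roi[y0:y1,x0:x1]=1
    dark=(I.max(2)<90)&roi
    b=blob(cv2.morphologyEx(dark.astype(np.uint8),cv2.MORPH_CLOSE,np.ones((15,15))))
    r=cv2.minAreaRect(ray(c,b[:,0],.008)[:,:2].astype(np.float32));print(n,"plate",r)
    print(cv2.boxPoints(r))
    hull=cv2.convexHull(b);inside=np.zeros(I.shape[:2],np.uint8);cv2.fillPoly(inside,[hull],1)
    br=((I.min(2)>110)&(inside>0)).astype(np.uint8)
    nn,l,st,ce=cv2.connectedComponentsWithStats(br)
    for i in range(1,nn):
        if st[i,4]>40: 
            ys,xs=np.where(l==i);print(st[i],cv2.minAreaRect(ray(c,np.c_[xs,ys],.024)[:,:2].astype(np.float32)))
E
```

```text
top plate ((0.5878719091415405, -0.03899112343788147), (0.4606683850288391, 0.23996400833129883), 77.98192596435547)
[[ 0.4225594  -0.23929416]
 [ 0.65726393 -0.28925952]
 [ 0.75318444  0.16131191]
 [ 0.5184799   0.21127728]]
[248 212   8   9  58] ((0.552970826625824, 0.0095203323289752), (0.02234337292611599, 0.025562703609466553), 89.03197479248047)
[271 214  46  12 352] ((0.538965106010437, -0.12471860647201538), (0.14271068572998047, 0.027420908212661743), 84.04893493652344)
scene plate ((0.5920459032058716, -0.042580053210258484), (0.4591580033302307, 0.24273286759853363), 77.90185546875)
[[ 0.42525828 -0.24162328]
 [ 0.66260004 -0.29249692]
 [ 0.7588335   0.15646318]
 [ 0.52149177  0.20733681]]
[232 199  60  13 473] ((0.539412260055542, -0.12386246770620346), (0.15216884016990662, 0.02987520582973957), 83.9864501953125)
[296 200  10   6  44] ((0.5307093858718872, -0.02467116340994835), (0.024630408734083176, 0.01469163317233324), 80.78855895996094)
[307 205  12   9  88] ((0.5524904727935791, 0.0049065276980400085), (0.02716251090168953, 0.028884662315249443), 0.5181384086608887)
[196 227 128  28 746] ((0.6524003744125366, -0.1269533634185791), (0.3074469566345215, 0.01903284713625908), 77.92771911621094)
[342 252  41  14 246] ((0.7036880850791931, 0.1114167869091034), (0.09255235642194748, 0.018556008115410805), 77.76590728759766)
```

Units first: shifts go in shares of 0.3 m and turns go in shares of 2 rad. So -0.0355 m / 0.3 = -0.1183, -0.0252 m / 0.3 = -0.084, -0.082 rad / 2 = -0.041.

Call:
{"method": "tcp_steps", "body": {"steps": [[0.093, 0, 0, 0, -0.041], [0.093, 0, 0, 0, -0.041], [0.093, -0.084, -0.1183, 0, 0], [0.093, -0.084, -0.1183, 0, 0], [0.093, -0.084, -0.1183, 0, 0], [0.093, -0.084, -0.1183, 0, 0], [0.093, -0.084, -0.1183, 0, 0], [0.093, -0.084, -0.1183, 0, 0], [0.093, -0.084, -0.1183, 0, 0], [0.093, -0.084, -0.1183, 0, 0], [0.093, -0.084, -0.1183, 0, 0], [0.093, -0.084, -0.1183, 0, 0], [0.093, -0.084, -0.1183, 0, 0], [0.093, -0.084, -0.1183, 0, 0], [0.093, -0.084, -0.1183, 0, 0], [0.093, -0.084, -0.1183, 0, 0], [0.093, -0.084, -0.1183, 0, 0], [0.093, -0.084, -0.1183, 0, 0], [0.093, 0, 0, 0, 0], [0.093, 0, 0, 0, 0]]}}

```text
refused: steps[0]: [0.093, 0, 0, 0, -0.041] is not of type 'number' (schema: type "number"). Nothing was moved.
```

I used the wrong layout. The manual says one flat list, 5 numbers to a row, no inner brackets; once more.

Call:
{"method": "tcp_steps", "body": {"steps": [0.093, 0, 0, 0, -0.041, 0.093, 0, 0, 0, -0.041, 0.093, -0.084, -0.1183, 0, 0, 0.093, -0.084, -0.1183, 0, 0, 0.093, -0.084, -0.1183, 0, 0, 0.093, -0.084, -0.1183, 0, 0, 0.093, -0.084, -0.1183, 0, 0, 0.093, -0.084, -0.1183, 0, 0, 0.093, -0.084, -0.1183, 0, 0, 0.093, -0.084, -0.1183, 0, 0, 0.093, -0.084, -0.1183, 0, 0, 0.093, -0.084, -0.1183, 0, 0, 0.093, -0.084, -0.1183, 0, 0, 0.093, -0.084, -0.1183, 0, 0, 0.093, -0.084, -0.1183, 0, 0, 0.093, -0.084, -0.1183, 0, 0, 0.093, -0.084, -0.1183, 0, 0, 0.093, -0.084, -0.1183, 0, 0, 0.093, 0, 0, 0, 0, 0.093, 0, 0, 0, 0]}}

```text
t: 2.1
tool_pos: [0.4948, -0.0816, 0.2399]
orientation: [-0.332, -3.122, -0.001]
force: [0.6, -0.5, -0.9]
opening: 0.0927
gripper_force: 0.0
```

```bash
python3 - <<'E'
from plant import robot, viewer, order
import cv2,numpy as np
from scipy.spatial.transform import Rotation as R
s=robot.read_state();print(s["tool_pos"],R.from_rotvec(s["orientation"]).as_matrix().round(3))
c=viewer.read_camera("wrist");cv2.imwrite("pics/w1.png",c["image"][:,:,::-1]);np.save("pics/w1.npy",c,allow_pickle=True)
E
```

```text
[ 0.49480939 -0.0816497   0.23988492] [[-0.978  0.211 -0.002]
 [ 0.211  0.978  0.001]
 [ 0.002  0.    -1.   ]]
```

View pics/w1.png

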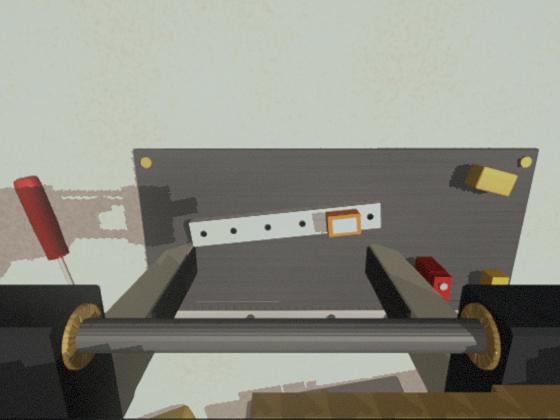

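The wrist view shows the rail's near edge from (190,221) to (381,204) and its fence-side edge from (192,247) to (381,228). The relay is at (345,223), towards the leading end, and the plate's near edge runs from (134,150) to (538,150).

```bash
cat >> h.py <<'E'
def plate(c,corner=(-.120,.23)):
    pass
def rail(c,box):
    I=c["image"];x0,y0,x1,y1=box;m=np.zeros(I.shape[:2],bool);m[y0:y1,x0:x1]=1
    m=(I.min(2)>120)&m
    b=cv2.morphologyEx(m.astype(np.uint8),cv2.MORPH_CLOSE,np.ones((45,45)));k=blob(b)
    return ray(c,k[:,0],.024)[:,:2].astype(np.float32)
E
python3 - <<'E'
from h import *
c=np.load("pics/w1.npy",allow_pickle=True).item()
A,B=ray(c,[[134,149.5],[538,149.5]],.008)[:,:2]
d=B-A;print("edge",A,B,np.hypot(*d));u=d/np.hypot(*d);yaw=np.arctan2(u[1],u[0])-np.pi/2
ex=np.array([u[1],-u[0]]);P=(A+B)/2+.12*ex;print("plate",P,np.degrees(yaw))
Q=ray(c,[[190,221],[381,204],[192,247],[381,228]],.024)[:,:2]
for q in Q: print(q,"plate frame mm",((q-P)@ex*1e3).round(1),((q-P)@u*1e3).round(1))
E
```

```text
edge [ 0.42436109 -0.23467561] [0.5198648  0.20980238] 0.45462252018174565
plate [ 0.58943524 -0.03764532] -12.126603154189079
[ 0.5148693  -0.19172906] plate frame mm -40.5 -166.3
[0.54071435 0.02498451] plate frame mm -60.8 51.0
[ 0.54636753 -0.19865796] plate frame mm -8.3 -166.5
[0.56941383 0.02135354] plate frame mm -32.0 53.5
```

Scaled: 0.041 m / 0.3 = 0.1367, 0.035 m / 0.3 = 0.1167.

Call:
{"method": "tcp_steps", "body": {"steps": [0.093, 0, 0.0133, 0.1367, 0, 0.093, 0, 0, 0.1367, 0, 0.093, 0, 0, 0.1367, 0, 0.093, 0, 0, 0.1367, 0, 0.093, 0, 0, 0.1167, 0, 0.093, 0, 0, 0.02, 0, 0.093, 0, 0, 0, 0, 0.093, -0.0267, 0, 0, 0, 0.093, -0.0267, 0, 0, 0, 0.093, -0.0267, 0, 0, 0, 0.093, -0.0267, 0, 0, 0, 0.093, -0.0267, 0, 0, 0, 0.093, -0.0267, 0, 0, 0, 0.093, -0.0267, 0, 0, 0, 0.093, -0.0267, 0, 0, 0, 0.093, -0.0267, 0, 0, 0, 0.093, -0.0267, 0, 0, 0, 0.093, -0.0267, 0, 0, 0, 0.093, 0, 0, 0, 0]}}

```text
t: 4.05
tool_pos: [0.5835, -0.0959, 0.036]
orientation: [0.329, 3.123, -0.0]
force: [-1.0, 0.3, 0.9]
opening: 0.0931
gripper_force: 0.0
```

```bash
python3 - <<'E'
from plant import robot, viewer, order
import cv2,numpy as np
c=viewer.read_camera("wrist");cv2.imwrite("pics/w2.png",c["image"][:,:,::-1]);np.save("pics/w2.npy",c,allow_pickle=True)
c=viewer.read_camera("scene");np.save("pics/s2.npy",c,allow_pickle=True)
cv2.imwrite("pics/s2.png",cv2.resize(c["image"][170:285,180:400,::-1],None,fx=3,fy=3))
E
```

```text
(no output)
```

View pics/s2.png

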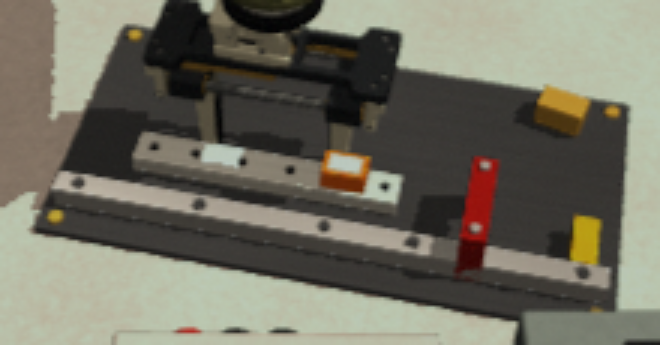

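The rail is now parallel to the fence, on the -y side of the bridge, with a gap of about 30 mm. I'll keep pushing, with small steps at the end.

Scaled: -0.006 m / 0.3 = -0.02, -0.002 m / 0.3 = -0.0067.

Call:
{"method": "tcp_steps", "body": {"steps": [0.093, -0.02, 0, 0, 0, 0.093, -0.02, 0, 0, 0, 0.093, -0.02, 0, 0, 0, 0.093, -0.02, 0, 0, 0, 0.093, -0.0067, 0, 0, 0, 0.093, -0.0067, 0, 0, 0, 0.093, -0.0033, 0, 0, 0, 0.093, 0, 0, 0, 0]}}

```text
t: 4.95
tool_pos: [0.6105, -0.1014, 0.0356]
orientation: [0.329, 3.124, -0.0]
force: [-2.0, -0.2, -0.3]
opening: 0.0926
gripper_force: 0.9
```

Call:
{"method": "tcp_steps", "body": {"steps": [0.093, -0.0033, 0, 0, 0, 0.093, -0.0033, 0, 0, 0, 0.093, 0, 0, 0, 0]}}

```text
t: 5.25
tool_pos: [0.6124, -0.1018, 0.0356]
orientation: [0.329, 3.124, 0.0]
force: [-2.9, 0.2, -1.4]
opening: 0.0929
gripper_force: 1.3
```

Call:
{"method": "tcp_steps", "body": {"steps": [0.093, -0.0033, 0, 0, 0, 0.093, 0, 0, 0, 0]}}

```text
t: 5.45
tool_pos: [0.6125, -0.1018, 0.0356]
orientation: [-0.329, -3.122, -0.0]
force: [-8.0, 2.0, 4.2]
opening: 0.0931
gripper_force: 3.8
```

Scaled: -0.001 m / 0.3 = -0.0033.

Call:
{"method": "tcp_steps", "body": {"steps": [0.093, -0.0033, 0, 0, 0, 0.093, 0, 0, 0, 0]}}

```text
t: 5.65
tool_pos: [0.6126, -0.1018, 0.0356]
orientation: [-0.329, -3.12, -0.001]
force: [-13.1, 3.1, 7.7]
opening: 0.0929
gripper_force: 6.4
```

Call:
{"method": "tcp_steps", "body": {"steps": [0.093, -0.0033, 0, 0, 0, 0.093, 0, 0, 0, 0, 0.093, 0, 0, 0, 0]}}

```text
t: 5.95
tool_pos: [0.6126, -0.1018, 0.0355]
orientation: [-0.329, -3.118, -0.001]
force: [-17.1, 3.6, 13.2]
opening: 0.0926
gripper_force: 8.9
```

```bash
python3 - <<'E'
from plant import robot, viewer, order
import cv2,numpy as np
c=viewer.read_camera("scene");np.save("pics/s3.npy",c,allow_pickle=True)
a=cv2.resize(c["image"][190:275,190:340,::-1],None,fx=5,fy=5,interpolation=cv2.INTER_CUBIC)
cv2.imwrite("pics/s3.png",a)
E
```

```text
(no output)
```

View pics/s3.png

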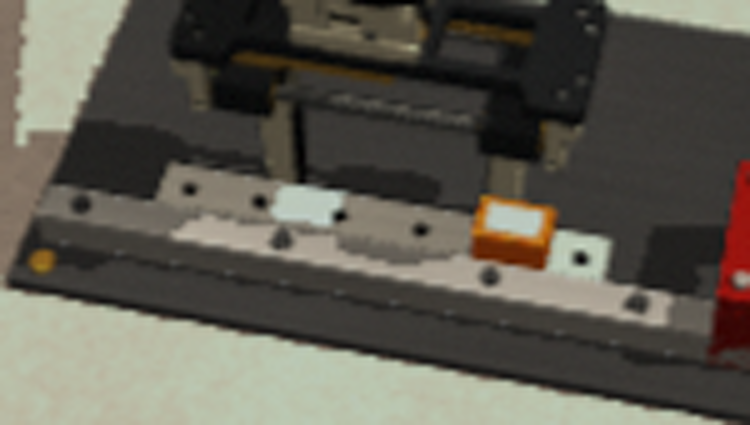

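The fence-side edge looks flush with the fence along its whole length. The tail's top corner is near crop px (168,163) and the lead's near (612,237), well short of the bridge. I'll back off, close the fingers and go round behind the tail.

Scaled: 0.02 m / 0.3 = 0.0667, 0.01 m / 0.3 = 0.0333.

Call:
{"method": "tcp_steps", "body": {"steps": [0.093, 0.0133, 0, 0, 0, 0.093, 0.0333, 0, 0, 0, 0.093, 0.0667, 0, 0, 0, 0, 0, 0, 0, 0, 0, 0, 0, 0, 0, 0, 0, 0, 0, 0, 0, 0, 0, 0, 0]}}

```text
t: 6.7
tool_pos: [0.583, -0.0956, 0.036]
orientation: [0.329, 3.123, -0.0]
force: [0.0, 0.3, 0.9]
opening: 0.0655
gripper_force: 0.0
```

```bash
python3 - <<'E'
from h import *
from plant import robot, viewer, order
c=viewer.read_camera("scene");np.save("pics/s4.npy",c,allow_pickle=True)
P=np.array([.590,-.040]);a=np.radians(-12.1);ex=np.array([np.cos(a),np.sin(a)]);ey=np.array([-ex[1],ex[0]])
for q in ray(c,[[223.6,222.6],[312.4,237.4]],.024)[:,:2]: print((q-P)@ex,(q-P)@ey)
q=robot.read_state()["tool_pos"][:2];print("tcp",(q-P)@ex,(q-P)@ey,robot.read_state()["opening"])
w=viewer.read_camera("wrist");np.save("pics/w4.npy",w,allow_pickle=True);cv2.imwrite("pics/w4.png",w["image"][:,:,::-1])
E
```

```text
0.04604990583559379 -0.16972603955465315
0.04386834758302359 0.05105644742036107
tcp 0.004627792743938086 -0.05585442619437211 0.06166580714540387
```

View pics/w4.png

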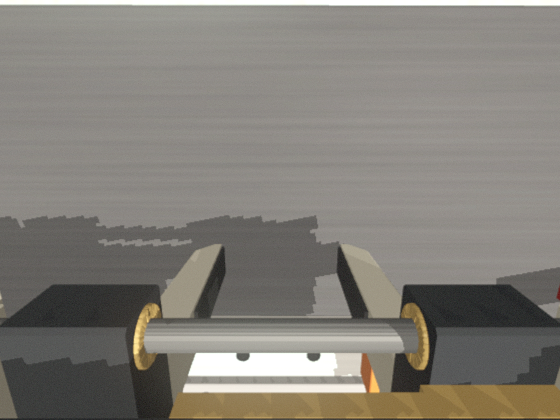

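The wrist view shows the fingers half closed at (225,245) and (340,245), and the rail lying flush by the fence at the bottom. Moving behind the tail now.

Scaled: -0.03 m / 0.3 = -0.1, -0.027 m / 0.3 = -0.09.

Call:
{"method": "tcp_steps", "body": {"steps": [0, 0, -0.1, 0, 0, 0, 0, -0.1, 0, 0, 0, 0, -0.1, 0, 0, 0, 0, -0.1, 0, 0, 0, 0, -0.09, 0, 0, 0, 0, 0, 0, 0, 0, -0.0433, 0, 0, 0, 0, -0.0433, 0, 0, 0, 0, -0.0433, 0, 0, 0, 0, -0.0433, 0, 0, 0, 0, 0, 0, 0, 0, 0, 0, 0, 0, 0]}}

```text
t: 8.0
tool_pos: [0.6022, -0.2493, 0.0353]
orientation: [-0.328, -3.124, -0.001]
force: [0.4, -0.1, -0.8]
opening: 0.0007
gripper_force: 0.0
```

```bash
python3 - <<'E'
from h import *
from plant import robot, viewer, order
P=np.array([.590,-.040]);a=np.radians(-12.1);ex=np.array([np.cos(a),np.sin(a)]);ey=np.array([-ex[1],ex[0]])
s=robot.read_state();q=s["tool_pos"][:2];print("tcp",(q-P)@ex,(q-P)@ey,s["opening"])
c=viewer.read_camera("scene");np.save("pics/s5.npy",c,allow_pickle=True)
cv2.imwrite("pics/s5.png",cv2.resize(c["image"][175:275,180:330,::-1],None,fx=5,fy=5,interpolation=cv2.INTER_CUBIC))
E
```

```text
tcp 0.05577604894683488 -0.20207031748193918 0.0007015191673919258
```

View pics/s5.png

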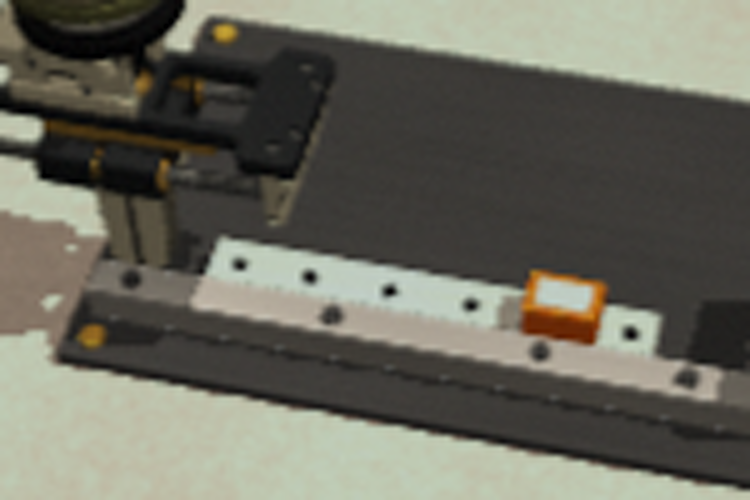

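The rail is flush, the closed fingers stand behind its tail at crop px (140,250), and the leading end at (658,330) is short of the bridge. Pushing along the fence.

Scaled: 0.006 m / 0.3 = 0.02, 0.004 m / 0.3 = 0.0133.

Call:
{"method": "tcp_steps", "body": {"steps": [0, 0, 0.02, 0, 0, 0, 0, 0.0133, 0, 0, 0, 0, 0.0133, 0, 0, 0, 0, 0.0133, 0, 0, 0, 0, 0.02, 0, 0, 0, 0, 0.02, 0, 0, 0, 0, 0.02, 0, 0, 0, 0, 0.02, 0, 0, 0, 0, 0.02, 0, 0, 0, 0, 0.02, 0, 0, 0, 0, 0, 0, 0]}}

```text
t: 9.15
tool_pos: [0.6138, -0.196, 0.0356]
orientation: [0.328, 3.124, 0.001]
force: [-0.2, 0.1, 0.1]
opening: -0.0
gripper_force: 0.0
```

```bash
python3 - <<'E'
from h import *
from plant import robot, viewer, order
P=np.array([.590,-.040]);a=np.radians(-12.1);ex=np.array([np.cos(a),np.sin(a)]);ey=np.array([-ex[1],ex[0]])
s=robot.read_state();q=s["tool_pos"][:2];print("tcp",(q-P)@ex,(q-P)@ey,s["opening"])
c=viewer.read_camera("scene");np.save("pics/s6.npy",c,allow_pickle=True)
cv2.imwrite("pics/s6.png",cv2.resize(c["image"][185:285,220:370,::-1],None,fx=5,fy=5,interpolation=cv2.INTER_CUBIC))
E
```

```text
tcp 0.055969873957437494 -0.14751048748595172 -1.0155206845492639e-05
```

View pics/s6.png

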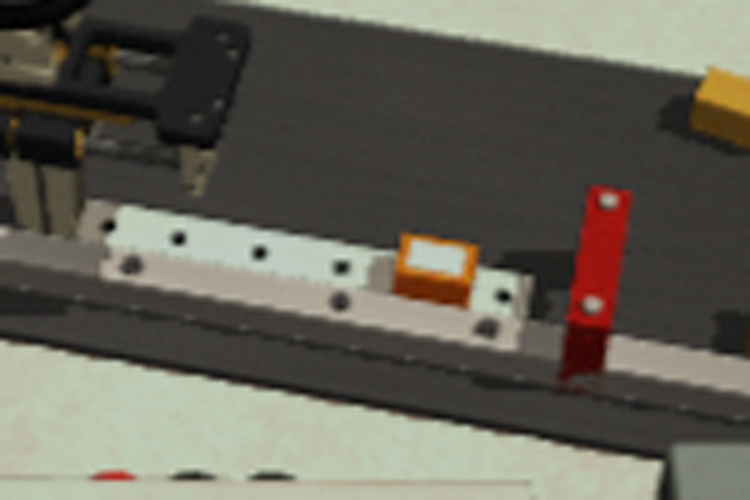

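The rail is still flush, with the leading end at crop px (525,280) just short of the bridge at (570,340). Continuing.

Scaled: 0.006 m / 0.3 = 0.02, -0.0002 m / 0.3 = -0.0007.

Call:
{"method": "tcp_steps", "body": {"steps": [0, -0.0007, 0.02, 0, 0, 0, -0.0007, 0.02, 0, 0, 0, -0.0007, 0.02, 0, 0, 0, -0.0007, 0.02, 0, 0, 0, -0.0007, 0.02, 0, 0, 0, -0.0007, 0.02, 0, 0, 0, 0, 0.02, 0, 0, 0, 0, 0.02, 0, 0, 0, 0, 0, 0, 0]}}

```text
t: 10.1
tool_pos: [0.624, -0.1502, 0.0355]
orientation: [-0.328, -3.123, 0.001]
force: [-4.2, -2.9, 3.0]
opening: 0.0003
gripper_force: 2.3
```

Call:
{"method": "tcp_steps", "body": {"steps": [0, 0, 0.02, 0, 0, 0, 0, 0.02, 0, 0, 0, 0, 0.02, 0, 0, 0, 0, 0.02, 0, 0, 0, 0, 0.02, 0, 0, 0, 0, 0.02, 0, 0, 0, 0, 0, 0, 0]}}

```text
t: 10.8
tool_pos: [0.6316, -0.1147, 0.0354]
orientation: [-0.328, -3.123, 0.0]
force: [-3.3, -1.4, 1.6]
opening: 0.0
gripper_force: 1.5
```

```bash
python3 - <<'E'
from h import *
from plant import robot, viewer, order
P=np.array([.590,-.040]);a=np.radians(-12.1);ex=np.array([np.cos(a),np.sin(a)]);ey=np.array([-ex[1],ex[0]])
s=robot.read_state();q=s["tool_pos"][:2];print("tcp",(q-P)@ex,(q-P)@ey,s["opening"])
c=viewer.read_camera("scene");np.save("pics/s7.npy",c,allow_pickle=True)
cv2.imwrite("pics/s7.png",cv2.resize(c["image"][195:275,250:400,::-1],None,fx=5,fy=5,interpolation=cv2.INTER_CUBIC))
E
```

```text
tcp 0.0563688385967799 -0.06431805197465405 7.476733351774402e-06
```

View pics/s7.png

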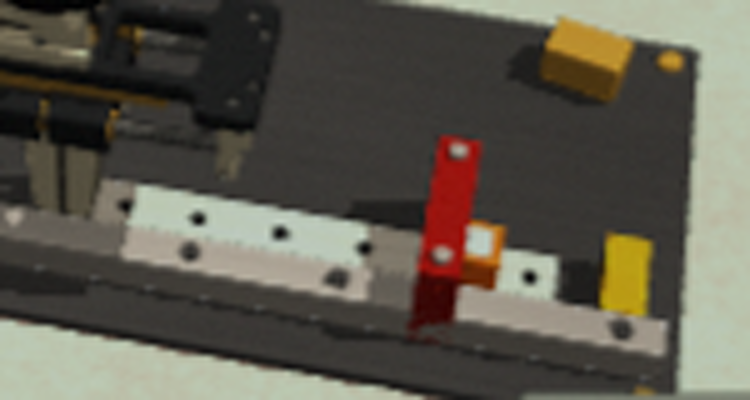

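The rail and relay have passed under the bridge. The leading end is at crop px (558,270) and the stop's face at (603,270), a gap of about 20 mm.

Scaled: 0.005 m / 0.3 = 0.0167, 0.003 m / 0.3 = 0.01.

Call:
{"method": "tcp_steps", "body": {"steps": [0, 0, 0.0167, 0, 0, 0, 0, 0.0167, 0, 0, 0, 0, 0.01, 0, 0, 0, 0, 0.0067, 0, 0, 0, 0, 0, 0, 0]}}

```text
t: 11.35
tool_pos: [0.6348, -0.1005, 0.0354]
orientation: [-0.329, -3.123, 0.001]
force: [-2.4, -4.1, 2.7]
opening: 0.0002
gripper_force: 2.1
```

Call:
{"method": "tcp_steps", "body": {"steps": [0, 0, 0.0033, 0, 0, 0, 0, 0.0033, 0, 0, 0, 0, 0, 0, 0]}}

```text
t: 11.65
tool_pos: [0.6352, -0.0988, 0.0354]
orientation: [-0.329, -3.123, 0.001]
force: [-3.4, -4.0, 2.3]
opening: 0.0002
gripper_force: 2.7
```

Call:
{"method": "tcp_steps", "body": {"steps": [0, 0, 0.0033, 0, 0, 0, 0, 0.0033, 0, 0, 0, 0, 0, 0, 0]}}

```text
t: 11.95
tool_pos: [0.6356, -0.0969, 0.0354]
orientation: [-0.329, -3.123, 0.001]
force: [-2.9, -4.2, 2.4]
opening: 0.0007
gripper_force: 2.8
```

Scaled: 0.001 m / 0.3 = 0.0033.

Call:
{"method": "tcp_steps", "body": {"steps": [0, 0, 0.0033, 0, 0, 0, 0, 0.0033, 0, 0, 0, 0, 0, 0, 0], "only": "pos|force:"}}

```text
tool_pos: [0.636, -0.095, 0.0354]
force: [-3.2, -4.8, 2.3]
gripper_force: 2.8
```

Call:
{"method": "tcp_steps", "body": {"steps": [0, 0, 0.0033, 0, 0, 0, 0, 0.0033, 0, 0, 0, 0, 0, 0, 0], "only": "pos|force:"}}

```text
tool_pos: [0.6363, -0.0938, 0.0354]
force: [-3.6, -7.5, 1.7]
gripper_force: 4.4
```

Scaled: 0.001 m / 0.3 = 0.0033.

Call:
{"method": "tcp_steps", "body": {"steps": [0, 0, 0.0033, 0, 0, 0, 0, 0.0033, 0, 0, 0, 0, 0, 0, 0], "only": "pos|force:"}}

```text
tool_pos: [0.6363, -0.0936, 0.0355]
force: [-6.3, -15.7, 2.1]
gripper_force: 8.0
```

```bash
python3 - <<'E'
from h import *
from plant import robot, viewer, order
c=viewer.read_camera("scene")
cv2.imwrite("pics/s8.png",cv2.resize(c["image"][195:275,250:400,::-1],None,fx=5,fy=5,interpolation=cv2.INTER_CUBIC))
E
```

```text
(no output)
```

View pics/s8.png

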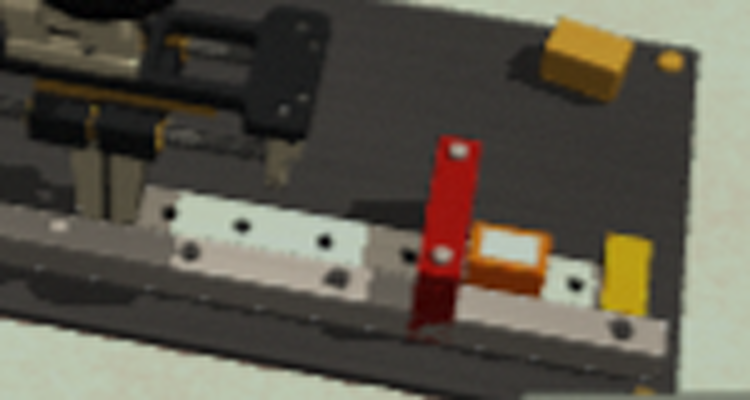

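The leading end is home against the stop at crop px (600,280), with the force rising to 16 N. I'll release, then press the near side lightly with both open fingers so it is flush.

Scaled: 0.02 m / 0.3 = 0.0667, -0.012 m / 0.3 = -0.04.

Call:
{"method": "tcp_steps", "body": {"steps": [0, 0, -0.0133, 0, 0, 0, 0, -0.04, 0, 0, 0, 0.04, 0, 0, 0, 0, 0.04, 0, 0, 0, 0, 0.04, 0, 0, 0, 0, 0.04, 0, 0, 0, 0.08, 0.01, 0, 0, 0, 0.08, 0, 0.0667, 0, 0, 0.08, 0, 0.0667, 0, 0, 0.08, 0, 0.0667, 0, 0, 0.08, 0, 0.0667, 0, 0, 0.08, 0, 0.01, 0, 0, 0.08, 0, 0, 0, 0, 0.08, 0, 0, 0, 0, 0.08, 0, 0, 0, 0, 0.08, 0, 0, 0, 0]}}

```text
t: 14.5
tool_pos: [0.6014, -0.0154, 0.0357]
orientation: [0.33, 3.124, -0.0]
force: [0.7, 0.0, -0.5]
opening: 0.076
gripper_force: 0.0
```

```bash
python3 - <<'E'
from h import *
from plant import robot, viewer, order
P=np.array([.590,-.040]);a=np.radians(-12.1);ex=np.array([np.cos(a),np.sin(a)]);ey=np.array([-ex[1],ex[0]])
s=robot.read_state();q=s["tool_pos"][:2];print("tcp",(q-P)@ex,(q-P)@ey,s["opening"])
E
```

```text
tcp 0.0060218870981658965 0.026424099094785467 0.07601177799407421
```

Contact is expected at about 35 mm, which is 29 mm away.

Scaled: -0.007 m / 0.3 = -0.0233, -0.006 m / 0.3 = -0.02.

Call:
{"method": "tcp_steps", "body": {"steps": [0.08, -0.02, 0, 0, 0, 0.08, -0.0233, 0, 0, 0, 0.08, -0.02, 0, 0, 0, 0.08, -0.0167, 0, 0, 0, 0.08, -0.0067, 0, 0, 0, 0.08, -0.0033, 0, 0, 0, 0.08, 0, 0, 0, 0], "only": "pos|force:"}}

```text
tool_pos: [0.6279, -0.0202, 0.0355]
force: [0.6, 0.0, -0.6]
gripper_force: 0.0
```

Call:
{"method": "tcp_steps", "body": {"steps": [0.08, -0.0033, 0, 0, 0, 0.08, -0.0033, 0, 0, 0, 0.08, 0, 0, 0, 0], "only": "pos|force:"}}

```text
tool_pos: [0.6298, -0.0206, 0.0356]
force: [-0.2, 0.6, -0.7]
gripper_force: 0.2
```

Call:
{"method": "tcp_steps", "body": {"steps": [0.08, -0.0033, 0, 0, 0, 0.08, 0, 0, 0, 0], "only": "pos|force:"}}

```text
tool_pos: [0.6299, -0.0206, 0.0356]
force: [-5.8, 2.0, 4.8]
gripper_force: 2.9
```

The contact position is 34.9 mm, the same as when it was first flush, so the rail stayed flush. One more light press, then back off, raise and check.

Scaled: -0.04 m / 0.3 = -0.1333, -0.03 m / 0.3 = -0.1.

Call:
{"method": "tcp_steps", "body": {"steps": [0.08, -0.0033, 0, 0, 0, 0.08, 0, 0, 0, 0, 0.08, 0.01, 0, 0, 0, 0.08, 0.0333, 0, 0, 0, 0.08, 0.0667, 0, 0, 0, 0.08, 0, 0, -0.0667, 0, 0.08, 0, 0, -0.1333, 0, 0.08, 0, 0, -0.1333, 0, 0.08, 0.1, -0.0667, -0.1333, 0, 0.08, 0.1333, -0.0667, -0.1, 0, 0.08, 0.1333, 0, 0, 0, 0.08, 0, 0, 0, 0, 0.08, 0, 0, 0, 0]}}

```text
t: 17.0
tool_pos: [0.4889, -0.0287, 0.201]
orientation: [0.329, 3.123, -0.0]
force: [0.3, 0.4, 0.1]
opening: 0.08
gripper_force: 0.0
```

```bash
python3 - <<'E'
from h import *
from plant import robot, viewer, order
c=viewer.read_camera("scene");w=viewer.read_camera("wrist")
a=cv2.resize(c["image"][195:275,250:400,::-1],None,fx=4,fy=4,interpolation=cv2.INTER_CUBIC)
b=w["image"][:,:,::-1]
o=np.zeros((320+280,600,3),np.uint8);o[:320]=a;o[320:,:560]=b[100:380];cv2.imwrite("pics/end.png",o)
E
```

```text
(no output)
```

View pics/end.png

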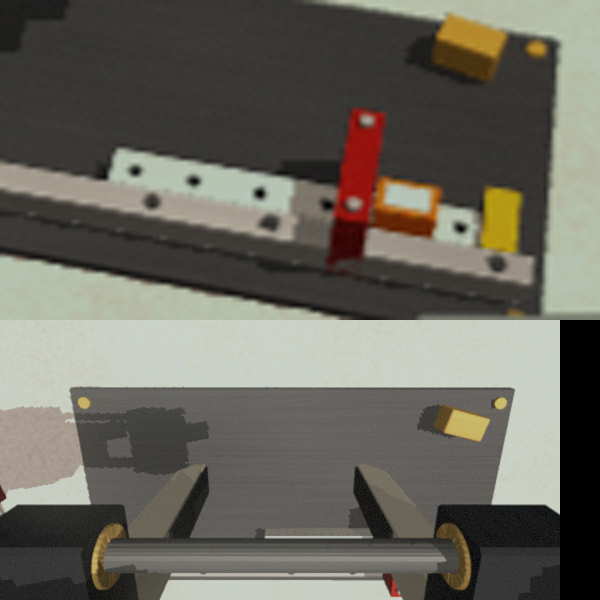

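The rail lies flush along the fence and the relay at (405,205) is past the bridge. The lead is at (480,225), beside the stop's edge at (483,220), and the block is undisturbed. I'll check whether the rail shifted off the stop during the side press.

```bash
python3 - <<'E'
from h import *
a=cv2.resize(cv2.imread("pics/s8.png"),(150,80),interpolation=cv2.INTER_AREA)
b=cv2.resize(cv2.imread("pics/end.png")[:320],(150,80),interpolation=cv2.INTER_AREA)
def ph(x0,y0,x1,y1):
    g=[cv2.cvtColor(i,cv2.COLOR_BGR2GRAY)[y0:y1,x0:x1].astype(np.float32) for i in(a,b)]
    return cv2.phaseCorrelate(g[0],g[1],cv2.createHanningWindow(g[0].shape[::-1],cv2.CV_32F))
print("relay/lead",ph(93,42,121,62),"stop",ph(116,42,136,66),"block",ph(104,0,130,22))
E
```

```text
relay/lead ((-0.130544875730493, 0.051680865407565335), 0.9874935348828634) stop ((-0.04112227510331401, 0.035869182978812475), 1.026299927632014) block ((0.48087588915427304, 0.034571215411526524), 1.0430343739780379)
```

```bash
python3 -c "
from plant import robot, viewer, order
print(order.close_job())"
```

```text
the job is handed in; nothing more can be done
None
```

The rail is home against the yellow stop and flush with the fence, with the robot clear of everything, and I handed the job in at about 17 s of the 72 s limit; the judge's verdict was not shown.

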